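Put the pattern stamp away and swing the box lid shut

TASK

Put the loose wooden pattern stamp away in the empty compartment of the stamp box, standing on the compartment floor with its handle up. Then push the swivel lid round on its corner pin until it lies squarely over the box with its edges in line with the box sides. Leave the paint tin, the bowl on the banding wheel and the trimming tool where they are, and the other stamp in its compartment.

Things in the scene. Friction and masses are not known exactly. Their poses are not given: they have to be found in the camera images.
- box: Dark wooden box, open on top, screwed down. Outside 140 (own x) x 210 (own y) x 70 mm high; walls and floor 10 mm; an 8 mm divider, its top 58 mm above the bench, makes two 120 x 91 mm compartments side by side along y: the -y one is empty, the +y one holds the other stamp. Origin: centre of the underside; z up, -x side roughly towards the robot (yaw within 0.3 rad).
- free_well (a point): Centre of the floor of the empty compartment (box frame: x 0, y -49.5, z 10 mm); axes as the box's.
- pin (a point): Axis of the lid's brass corner pin, at the lid's top face: box frame x +55, y +90, z 83 mm. The pin sits 15 mm in from two edges of the lid; its head stands 3 mm above it.
- lid (a joint): Angle (rad) of the swivel lid about the upright pin. 0: squarely over the box. Grows as it opens, clockwise from above, towards the robot and to its left; starts 1.0 to 1.6. No stop at shut: it can be pushed past (to -0.6) and back. About 1 N at the free corner moves it; it stays where left. The lid is a 140 x 210 x 12 mm mid-brown plate with rosettes, 0.28 kg, underside 71 mm above the bench.
- lid_corner (a point): The lid's free corner, diagonally across from the pin, on its top face (box frame x -70, y -105, z 83 mm when shut). The 210 mm edge that ends here lies 125 mm from the pin's axis; it is the box's -x side when shut. Pushing square against it near this corner swings the lid shut.
- stamp: Loose pattern stamp of pale wood, 0.06 to 0.12 kg: a block 80 (own x) x 45 (own y) x 20 mm high with a bar handle centred on top, 56 long (own x) x 16 wide (own y) x 30 mm high, so 50 mm in all. Origin: centre of the underside; own z up. It stands on the bench to the robot's right.
- old_stamp: The other stamp, same shape in mid-brown wood, standing in the +y compartment of the box. Origin: centre of the underside.
- tin: Steel paint tin with orange and green bands, 80 mm diameter, 80 mm high, standing near the stamp; which of the two is nearer the robot varies. Origin: centre of the underside.
- bowl: Dark terracotta bowl with rosettes, about 190 mm wide, 70 mm high, standing on the banding wheel. Origin: centre of its underside.
- wheel: Banding wheel (potter's turntable), disc 200 mm diameter, top 44 mm above the bench, to the left of the box; fixed. Origin: centre of the underside.
- loop_tool: Trimming tool 170 mm long, wooden handle with a flat steel loop, lying on the bench in front of the box, 12 mm high.
Not all that is in view belongs to the job. Several things look just like the stamp: the one meant starts farthest to the robot's left.

How it is judged:
By the outcome, as a careful person would: the job done as asked, in the order asked, and still so for the second after the job is handed in, with the robot touching nothing.
It also fails if it takes over 48 s, if anything falls off the work surface, if the arm or the gripper's body presses on something with over 40 N, if the wrist force passes 120 N, or if a joint passes its speed limit or range.

ROBOT

A 6-joint arm with a two-finger parallel gripper is mounted at the origin on the work surface. World frame = base frame: x ahead of the robot, y to its left, z up, the work surface at z = 0. Lengths are in m, angles in rad, forces in N, time in s.
With the tool pointing down it reaches from about 0.325 to 0.85 m from the base axis. Payload 15.5 kg.
Tool frame: the origin (TCP) lies between the finger pads; the fingertips stand 22 mm ahead of it and the grasp point (between the pads) lies 3 mm ahead of it; z points along the fingers, y is the line along which they close (so a half turn about z gives the same grasp; the last joint's range is limited). The gripper opens to 91 mm and grips with 3 to 60 N. Pads are 32 mm wide; open, the fingers measure 118 mm over their backs; the gripper's body (76 mm by 178 mm) begins 60 mm behind the grasp point.
Start: joints at [1.079, 0.494, 1.345, -0, 1.302, -0.096], TCP at [0.241, 0.577, 0.236] pointing down, gripper open.
Joint ranges: [-2.91, 2.91], [-0.82, 2.16], [0.22, 2.67], [-1.22, 4.37], [0.12, 2.79], [-3.08, 3.08]. Speed limits (rad/s): [1.89, 1.89, 2.57, 3.01, 3.01, 3.01].

INTERFACE

Orientations are given as a unit quaternion [w, x, y, z].
In Python, from plant import readout, viewer, workorder, models gives the robot as it stands. The module is installed in compiled form; this text tells all that it offers.
- The arm moves only by the shell command python3 -m handwheel 'ROWS' [FORCE]. ROWS is JSON, a list of rows, each a list of 7 numbers: the turn, a rotation vector about the world's x, y, z in degrees, then the shift along the world's x, y, z in mm, then the finger opening in mm, from 0 to 91.2. A call has 1 to 12 rows; each row is the pose to reach, as a shift and turn from the pose commanded when the call began; what a row does not reach only later rows make up. A row lasts 1/12 s, in which the tool goes at most 41.7 mm and 7.16 degrees, less where a joint would pass 70% of its speed; a pose out of reach is approached as far as the arm can. A call with a gripper value outside its range is refused whole. The fingers move at their own pace and stop on an object; FORCE is the grip in N (left out, the last holds). Time passes only in rows, so rows that repeat a pose let the fingers close. It gives the time, the measured TCP pose, the force, the opening and the grip force at its end, in the units of the state.
- readout.observe(): the state, without advancing time (a new reading comes with each control period).
- viewer.get_image(name): name is "side" or "top" or "wrist"; returns the picture (384x512x3 uint8, red, green, blue); there is no depth.
- viewer.calibration(name): a dict with "vertical_fov" (degrees; the focal length in pixels is half the picture's height over the tangent of half this angle, whatever the lens; pixels are square), "cx", "cy" (the principal point, pixels), "dist" ([k1, k2, p1, p2, k3] as OpenCV has them; the pictures are not rectified), "R" (3x3) and "t" (3): a world point X has camera coordinates R X + t; the wrist camera has in their place "mount" (4x4, takes a point from camera to tool coordinates, whose origin is the TCP and whose axes are the flange's). Camera axes: x right, y down, z forward; pixel columns grow to the right and rows downward; lengths in m; the calibration is good to about 2 mm. A picture is of the moment at which its call begins: read the wrist's pose just before it. calibration takes no time and is no camera call.
- workorder.sign_off(): hands the job in; it is judged then, once.
Trained networks look in the newest picture that a camera, given by its name, has taken for a name from the list of things; names that differ only in an ending like _2 or _b are one class to them, and where a whole thing is asked for, a point or a joint stands for the part that bears it (a point fixed in the world has none). Each returns a list of dicts, best first, with "score" (0 to 1); they miss things now and then, are a little off and sometimes report something else, mostly with a low value. They report only what shows in the picture. A call takes as long as a camera call. They do not tell look-alikes from the thing itself.
- models.masks_of(camera, label): "pixels" (384x512 bool, what is visible of it) and "extent" ([left, top, right, bottom] in pixels, round what is visible of it).
The state is a dict: "clock": time; "joint_positions": joint angles; "dq": joint speeds; "tau": joint torques, N m; "position": TCP position; "ee_rot": TCP orientation; "ft_force": force on the tool from outside, world axes, zero at the start; "moment": the same for the moment, N m; "width": finger opening in m; "grip_force": force on a finger pad.
Only numpy, scipy, OpenCV 4.12 (cv2) and the standard library are available. Lean on these libraries where they do the work, as an engineer would, in place of code of your own. Each camera call takes 0.05 s, during which the arm holds its last target. There are 200 camera calls.

## Working session

There is one attempt and no reset: what is moved stays moved. The work goes in short steps, Python scripts to look and compute and a shell command to move; the robot and the scene stay as the last step left them, time stands still between calls to the robot, and variables do not carry over. Pictures are saved under pics/ and viewed, at most 10 in all, crops included, and the job is handed in when it is done.

```bash
mkdir -p pics
cat > h.py <<'E'
import numpy as np,cv2
from plant import readout,viewer,workorder,models
from scipy.spatial.transform import Rotation as Ro
def cam(n,s=None):
    c=viewer.calibration(n); f=192/np.tan(np.radians(c["vertical_fov"])/2)
    K=np.array([[f,0,c["cx"]],[0,f,c["cy"]],[0,0,1]]); d=np.array(c["dist"],float)
    if "R" in c: return K,d,np.array(c["R"]),np.array(c["t"])
    s=s or readout.observe(); q=s["ee_rot"]; T=np.eye(4)
    T[:3,:3]=Ro.from_quat([q[1],q[2],q[3],q[0]]).as_matrix(); T[:3,3]=s["position"]
    M=np.linalg.inv(T@np.array(c["mount"])); return K,d,M[:3,:3],M[:3,3]
def w(C,px,z):
    K,d,R,t=C; p=cv2.undistortPoints(np.array(px,float).reshape(-1,1,2),K,d).reshape(-1,2)
    r=np.c_[p,np.ones(len(p))]@R; o=-R.T@t; k=(np.asarray(z)-o[2])/r[:,2]
    return o+r*k[:,None]
def proj(C,X):
    K,d,R,t=C; return cv2.projectPoints(np.array(X,float).reshape(-1,3),cv2.Rodrigues(R)[0],t,K,d)[0].reshape(-1,2)
def save(n,im): cv2.imwrite("pics/"+n,im[:,:,::-1])
E
python3 - <<'E'
from h import *
ims=[]
for n in("top","side"):
    im=viewer.get_image(n); save(n+"0.png",im); C=cam(n); print(n,-C[2].T@C[3])
    for l in("stamp","box","lid","tin","bowl"):
        for m in models.masks_of(n,l):
            p=m["pixels"]; ys,xs=np.nonzero(p)
            r=cv2.minAreaRect(np.c_[xs,ys].astype(np.float32)); z={"lid":.083,"stamp":.03,"box":.07}.get(l,.07)
            print(l,round(m["score"],2),m["extent"],p.sum(),w(C,[r[0]],z)[0].round(3),w(C,cv2.boxPoints(r),z)[:,:2].round(3).tolist())
print(readout.observe()["clock"])
E
```

```text
top [ 0.37562209 -0.03441965  1.57662334]
stamp 0.83 [370.8, 182.4, 384.5, 204.4] 279 [ 0.472 -0.481  0.03 ] [[0.512, -0.458], [0.511, -0.507], [0.432, -0.504], [0.433, -0.454]]
stamp 0.64 [372.0, 228.4, 392.4, 239.9] 225 [ 0.331 -0.483  0.03 ] [[0.343, -0.44], [0.358, -0.519], [0.318, -0.527], [0.303, -0.448]]
stamp 0.57 [366.3, 145.8, 384.8, 169.5] 266 [ 0.62  -0.476  0.03 ] [[0.59, -0.437], [0.667, -0.471], [0.65, -0.515], [0.572, -0.481]]
stamp 0.53 [336.4, 153.9, 350.4, 174.8] 253 [ 0.586 -0.348  0.03 ] [[0.617, -0.314], [0.631, -0.359], [0.555, -0.382], [0.541, -0.337]]
box 0.78 [201.2, 140.1, 284.6, 216.0] 3799 [0.576 0.011 0.07 ] [[0.581, 0.196], [0.753, -0.054], [0.571, -0.175], [0.403, 0.074]]
lid 0.98 [195.9, 149.0, 264.0, 214.0] 2259 [0.531 0.073 0.083] [[0.573, 0.194], [0.66, 0.081], [0.49, -0.047], [0.405, 0.066]]
tin 0.66 [325.1, 196.5, 351.8, 220.7] 437 [ 0.427 -0.327  0.07 ] [[0.464, -0.283], [0.462, -0.374], [0.39, -0.372], [0.392, -0.281]]
bowl 0.98 [114.1, 126.6, 163.2, 182.2] 2106 [0.63  0.416 0.07 ] [[0.73, 0.516], [0.724, 0.321], [0.534, 0.32], [0.538, 0.512]]

[... 536 characters left out ...]
, -0.466], [0.509, -0.514], [0.428, -0.512]]
box 0.79 [206.2, 142.0, 317.8, 229.0] 5083 [ 0.564 -0.012  0.07 ] [[0.408, 0.076], [0.616, 0.278], [0.72, -0.1], [0.527, -0.22]]
lid 0.85 [204.9, 140.4, 275.6, 195.3] 2412 [0.525 0.069 0.083] [[0.404, 0.063], [0.617, 0.256], [0.658, 0.075], [0.454, -0.076]]
tin 0.55 [266.1, 274.1, 303.8, 321.2] 1629 [ 0.42  -0.342  0.07 ] [[0.417, -0.269], [0.49, -0.309], [0.423, -0.408], [0.358, -0.372]]
bowl 0.8 [199.4, 88.2, 251.1, 122.6] 1421 [0.642 0.437 0.07 ] [[0.608, 0.6], [0.782, 0.504], [0.672, 0.294], [0.518, 0.379]]
bowl 0.2 [264.0, 274.4, 305.9, 323.6] 1624 [ 0.421 -0.343  0.07 ] [[0.417, -0.269], [0.492, -0.311], [0.425, -0.409], [0.358, -0.372]]
0.6
```

View pics/top0.png

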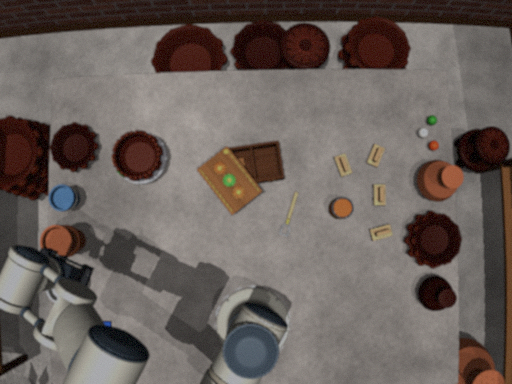

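View pics/side0.png

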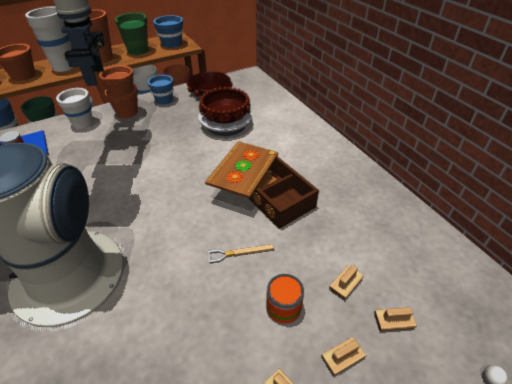

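The top view shows the stamp nearest the box at pixel (343,164), world about (0.586,-0.348), and the tin at (341,208). The lid is open at (230,181), leaving the right-hand compartment free.

Run:
```python
from h import *
s=readout.observe();q=s["ee_rot"];R=Ro.from_quat([q[1],q[2],q[3],q[0]]).as_matrix()
print(R.round(3),s["position"],np.degrees(np.arctan2(R[1,1],R[0,1])))
print(np.array(viewer.calibration("wrist")["mount"]).round(3))
```

```text
[[-0.923  0.386  0.   ]
 [ 0.386  0.923 -0.   ]
 [-0.    -0.    -1.   ]] [0.24098616 0.57667204 0.23591392] 67.32204385328943
[[ 0.    -0.961 -0.277  0.078]
 [ 1.     0.     0.001  0.001]
 [-0.001 -0.277  0.961 -0.149]
 [ 0.     0.     0.     1.   ]]
```

```bash
python3 -m handwheel '[[0,0,-80,220,-450,10,91],[0,0,-80,220,-450,10,91],[0,0,-80,220,-450,10,91],[0,0,-80,220,-450,10,91],[0,0,-80,220,-450,10,91],[0,0,-80,220,-450,10,91],[0,0,-80,220,-450,10,91],[0,0,-80,220,-450,10,91],[0,0,-80,220,-450,10,91],[0,0,-80,220,-450,10,91],[0,0,-80,220,-450,10,91],[0,0,-80,220,-450,10,91]]' 30
python3 -m handwheel '[[0,0,-20,20,-40,0,91],[0,0,-20,40,-80,0,91],[0,0,-20,60,-115,0,91],[0,0,-20,60,-115,0,91],[0,0,-20,60,-115,0,91]]'
python3 - <<'E'
from h import *
s=readout.observe(); im=viewer.get_image("wrist"); save("w1.png",im); C=cam("wrist",s)
for l in("box","lid"):
    for m in models.masks_of("wrist",l):
        p=m["pixels"]; c=max(cv2.findContours(p.astype(np.uint8),0,2)[0],key=cv2.contourArea); z={"lid":.083,"box":.07}[l]
        a=cv2.approxPolyDP(c,5,True)[:,0]
        print(l,round(m["score"],2),np.c_[a,(1000*w(C,a,z)[:,:2]).round()].tolist())
        r=cv2.minAreaRect(c);print(r)
print(s["clock"])
E
```

```text
clock: 1.6
position: [0.4611, 0.1256, 0.2462]
ee_rot: [0.0, 0.783, 0.621, 0.0]
ft_force: [1.4, 0.8, 0.4]
width: 0.0908
grip_force: 0.0
clock: 2.02
position: [0.5215, 0.0104, 0.2458]
ee_rot: [0.0, 0.878, 0.478, 0.0]
ft_force: [-0.6, 0.8, -0.2]
width: 0.0909
grip_force: 0.0
box 0.97 [[190.0, 0.0, 568.0, 192.0], [138.0, 199.0, 403.0, 65.0], [253.0, 238.0, 486.0, -45.0], [272.0, 205.0, 526.0, -22.0], [326.0, 265.0, 541.0, -122.0], [331.0, 216.0, 576.0, -70.0], [346.0, 218.0, 589.0, -82.0], [369.0, 237.0, 600.0, -117.0], [427.0, 195.0, 678.0, -106.0], [331.0, 60.0, 655.0, 74.0], [332.0, 47.0, 661.0, 84.0], [219.0, 0.0, 591.0, 177.0]]
((293.40380859375, 140.02377319335938), (288.5353698730469, 214.85206604003906), 19.367347717285156)
box 0.24 [[310.0, 110.0, 614.0, 44.0], [301.0, 134.0, 594.0, 28.0], [317.0, 120.0, 615.0, 31.0]]
((309.6379089355469, 123.65516662597656), (10.956024169921875, 25.62595558166504), 21.801406860351562)
lid 0.68 [[190.0, 0.0, 568.0, 187.0], [137.0, 198.0, 410.0, 67.0], [257.0, 238.0, 493.0, -42.0], [332.0, 48.0, 657.0, 83.0], [219.0, 0.0, 590.0, 173.0]]
((229.28759765625, 117.04219818115234), (151.2916259765625, 214.24562072753906), 19.23067283630371)
2.0167
```

View pics/w1.png

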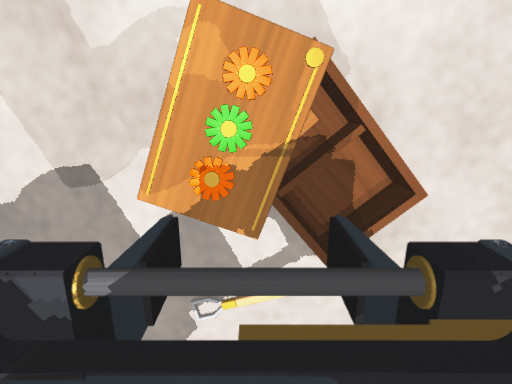

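The wrist view shows the lid's corners at (332,48) near the pin, (257,238) and (137,198). The box's far right corner is at (427,195), and the empty compartment is clear at (345,185). Next I go above the stamp.

```bash
python3 -m handwheel '[[0,0,-40,60,-350,-10,91],[0,0,-40,60,-350,-10,91],[0,0,-40,60,-350,-10,91],[0,0,-40,60,-350,-10,91],[0,0,-40,60,-350,-30,70],[0,0,-40,60,-350,-60,70],[0,0,-40,60,-350,-80,60],[0,0,-40,60,-350,-80,60],[0,0,-40,60,-350,-80,60],[0,0,-40,60,-350,-80,60],[0,0,-40,60,-350,-80,60]]'
cat > st.py <<'E'
from h import *
import sys
s=readout.observe(); im=viewer.get_image("wrist"); save(sys.argv[1],im); C=cam("wrist",s)
for m in models.masks_of("wrist","stamp"):
    p=m["pixels"]; c=max(cv2.findContours(p.astype(np.uint8),0,2)[0],key=cv2.contourArea)
    a=cv2.approxPolyDP(c,5,True)[:,0]
    print(round(m["score"],2),np.c_[a,(1000*w(C,a,.02)[:,:2]).round()].tolist())
    P=(1000*w(C,c[:,0],.02)[:,:2]).astype(np.float32); print(cv2.minAreaRect(P),cv2.boxPoints(cv2.minAreaRect(P)).round().tolist())
print(s["clock"],s["position"])
E
python3 st.py w2.png
```

```text
clock: 3.08
position: [0.5803, -0.337, 0.1644]
ee_rot: [-0.001, 0.989, 0.151, -0.001]
ft_force: [0.1, 0.9, 0.9]
width: 0.0598
grip_force: 0.0
0.94 [[418.0, 146.0, 670.0, -474.0], [405.0, 150.0, 663.0, -464.0], [356.0, 197.0, 605.0, -437.0], [385.0, 229.0, 582.0, -480.0], [445.0, 182.0, 646.0, -516.0]]
((625.2662963867188, -477.2183837890625), (55.67725372314453, 80.41292572021484), 65.0464859008789) [[577.0, -485.0], [650.0, -519.0], [673.0, -469.0], [601.0, -435.0]]
0.63 [[249.0, 145.0, 622.0, -318.0], [250.0, 221.0, 548.0, -343.0], [291.0, 221.0, 561.0, -383.0], [293.0, 145.0, 635.0, -359.0]]
((591.841796875, -351.2239990234375), (80.45372009277344, 45.58807373046875), 18.600757598876953) [[546.0, -342.0], [561.0, -386.0], [637.0, -360.0], [623.0, -317.0]]
3.0833 [ 0.58031347 -0.33695493  0.1644418 ]
```

View pics/w2.png

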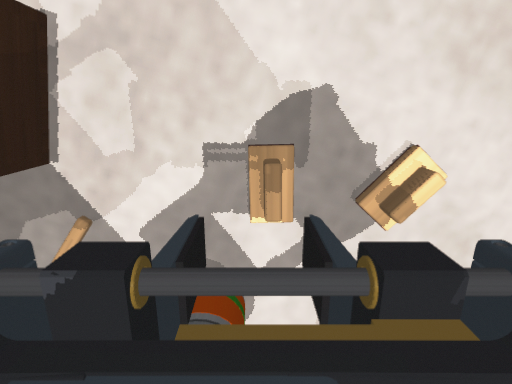

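The wrist view shows the stamp at (271,183), aligned with the fingers, centre about (0.592,-0.351), yaw 18.6°. The look-alike is at (400,188) and the tin at (215,310), both clear.

```bash
python3 -m handwheel '[[0,0,1,11,-13,-30,50],[0,0,1,11,-13,-70,50],[0,0,1,11,-13,-100,50],[0,0,1,11,-13,-120,50],[0,0,1,11,-13,-120,50],[0,0,1,11,-13,-120,0],[0,0,1,11,-13,-120,0],[0,0,1,11,-13,-120,0],[0,0,1,11,-13,-120,0],[0,0,1,11,-13,-120,0],[0,0,1,11,-13,-120,0],[0,0,1,11,-13,-120,0]]' 30
```

```text
clock: 4.18
position: [0.5918, -0.3505, 0.0466]
ee_rot: [0.0, 0.987, 0.159, 0.0]
ft_force: [-0.8, 1.5, 7.2]
width: 0.0159
grip_force: 30.0
```

```bash
python3 -m handwheel '[[0,0,0,0,0,40,0],[0,0,0,0,0,80,0],[0,0,-11,0,40,115,0],[0,0,-11,9,80,115,0],[0,0,-11,9,120,115,0],[0,0,-11,9,160,115,0],[0,0,-11,9,200,115,0],[0,0,-11,9,240,115,0],[0,0,-11,9,270,115,0],[0,0,-11,9,291,115,0],[0,0,-11,9,291,115,0],[0,0,-11,9,291,115,0]]'
python3 - <<'E'
from h import *
s=readout.observe(); im=viewer.get_image("wrist"); C=cam("wrist",s)
th=np.radians(7.5);R=np.array([[np.cos(th),-np.sin(th)],[np.sin(th),np.cos(th)]])
def B(p): 
    p=np.array(p,float); return np.c_[p[:,:2]@R.T+[.594,-.0105],p[:,2]]
im=im.copy()
for pts in([[-.06,-.095,.07],[.06,-.095,.07],[.06,-.004,.058],[-.06,-.004,.058]],[[-.07,-.105,.07],[.07,-.105,.07],[.07,.105,.07],[-.07,.105,.07]]):
    cv2.polylines(im,[proj(C,B(pts)).round().astype(int)],True,(0,255,255),1)
save("w3.png",im)
t=viewer.get_image("top").copy()
cv2.polylines(t,[proj(cam("top"),B(pts)).round().astype(int)],True,(0,255,255),1)
save("t3.png",cv2.resize(t[110:230,180:300],None,fx=4,fy=4))
print(s["position"],s["width"],s["ft_force"])
E
```

```text
clock: 5.18
position: [0.6004, -0.0584, 0.161]
ee_rot: [0.0, 0.998, 0.065, -0.0]
ft_force: [0.1, -0.9, -0.9]
width: 0.016
grip_force: 30.0
[ 0.60043852 -0.0584213   0.16102274] 0.0159763129363104 [ 0.11736887 -0.85952581 -0.93999547]
```

View pics/w3.png

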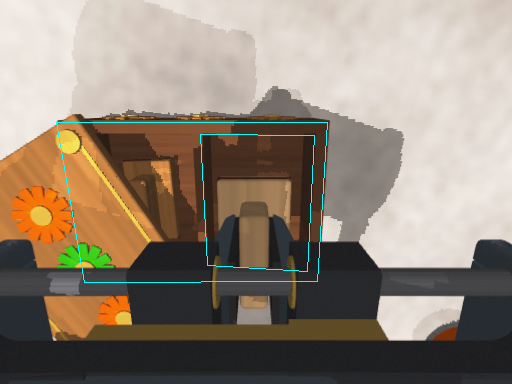

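The overlay matches the box, with its rim at (58,122)–(327,122), and the held stamp hangs centrally over the empty compartment. I lower, release and rise.

```bash
python3 -m handwheel '[[0,0,0,1,0,-35,0],[0,0,0,1,0,-70,0],[0,0,0,1,0,-90,0],[0,0,0,1,0,-100,0],[0,0,0,1,0,-104,0],[0,0,0,1,0,-104,0],[0,0,0,1,0,-104,0]]'
python3 -m handwheel '[[0,0,0,0,0,0,34],[0,0,0,0,0,0,34],[0,0,0,0,0,0,34],[0,0,0,0,0,0,34],[0,0,0,0,0,30,34],[0,0,0,0,0,60,34],[0,0,0,0,0,100,34],[0,0,0,0,0,130,34],[0,0,0,-20,0,150,20],[0,0,0,-50,30,150,0],[0,0,0,-80,60,150,0],[0,0,0,-80,60,150,0]]'
python3 - <<'E'
from h import *
s=readout.observe(); im=viewer.get_image("wrist"); C=cam("wrist",s); save("w4.png",im)
for z,l in((.083,"lid"),(.03,"stamp")):
    for m in models.masks_of("wrist",l):
        p=m["pixels"]; c=max(cv2.findContours(p.astype(np.uint8),0,2)[0],key=cv2.contourArea)
        a=cv2.approxPolyDP(c,4,True)[:,0]
        print(l,round(m["score"],2),np.c_[a,(1000*w(C,a,z)[:,:2]).round()].astype(int).tolist())
print(s["position"],s["clock"],s["joint_positions"])
E
```

```text
clock: 5.87
position: [0.6021, -0.0604, 0.0576]
ee_rot: [0.0, 0.998, 0.063, 0.001]
ft_force: [0.0, -1.1, -0.8]
width: 0.0162
grip_force: 30.0
clock: 6.87
position: [0.5162, 0.0041, 0.2071]
ee_rot: [-0.001, 0.998, 0.065, -0.002]
ft_force: [0.8, 0.5, -0.1]
width: 0.01
grip_force: 0.0
lid 0.59 [[49, 104, 575, 191], [151, 246, 452, 99], [160, 240, 459, 90], [218, 239, 468, 34], [238, 214, 496, 17], [245, 219, 492, 10], [248, 252, 458, 3], [262, 244, 468, -10], [262, 218, 495, -6], [269, 213, 501, -12], [285, 231, 485, -30], [298, 225, 493, -42], [181, 16, 658, 82]]
stamp 0.65 [[307, 71, 637, -33], [301, 148, 561, -41], [342, 150, 564, -85], [350, 73, 641, -76]]
[0.51616408 0.00405128 0.20710165] 6.8667 [-1.08509971e-01  3.76514542e-01  1.64587806e+00  1.09576208e-03
  1.12269450e+00  1.33263888e+00]
```

View pics/w4.png

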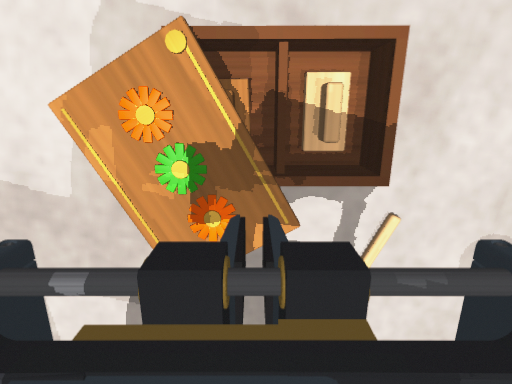

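The stamp stands upright in the empty compartment at (327,110), and the lid is unmoved with its pin at (175,41). Next I take the closed fingers to the outer side of the lid's free edge.

```bash
python3 -m handwheel '[[0,0,6,-25,30,0,0],[0,0,12,-50,60,0,0],[0,0,18,-75,90,0,0],[0,0,24,-107,118,0,0],[0,0,29.4,-107,118,0,0],[0,0,29.4,-107,118,-40,0],[0,0,29.4,-107,118,-80,0],[0,0,29.4,-107,118,-110,0],[0,0,29.4,-107,118,-125,0],[0,0,29.4,-107,118,-125,0],[0,0,29.4,-107,118,-125,0]]'
python3 - <<'E'
from h import *
s=readout.observe();q=s["ee_rot"];a=np.degrees(2*np.arctan2(q[2],q[1]))
print(a-90,s["joint_positions"],s["width"],s["position"])
p0=s["position"][:2]
for th in [60.6,54,48,42,36,30,24,18,12,8,4,2,0]:
    f=np.radians(7.5-th);c,n=np.cos(f),np.sin(f);X,Y=-138.5,-160
    P=np.array([637+c*X-n*Y,86+n*X+c*Y]);print(th,(P-1000*p0).round(0),round(7.5-th-(a-90),1))
E
```

```text
clock: 7.93
position: [0.4152, 0.1182, 0.0815]
ee_rot: [-0.0, 0.949, 0.315, -0.001]
ft_force: [-0.4, 0.5, 0.4]
width: 0.0006
grip_force: 0.0
-53.31255525146237 [ 1.38991149e-01  4.83423505e-01  1.97671339e+00 -6.10203129e-05
  6.82763805e-01  1.06951814e+00] 0.0006247588140268108 [0.41516447 0.11824618 0.08153543]
60.6 [ 11. -18.] 0.2
54 [ 10. -42.] 6.8
48 [ 13. -64.] 12.8
42 [ 17. -86.] 18.8
36 [  24. -107.] 24.8
30 [  33. -127.] 30.8
24 [  44. -146.] 36.8
18 [  56. -164.] 42.8
12 [  71. -181.] 48.8
8 [  82. -191.] 52.8
4 [  93. -200.] 56.8
2 [  99. -205.] 58.8
0 [ 105. -209.] 60.8
```

```bash
python3 -m handwheel '[[0,0,0,11,-16,0,0],[0,0,4,10,-30,0,0],[0,0,8,10,-46,0,0],[0,0,13,13,-64,0,0],[0,0,19,17,-86,0,0],[0,0,25,24,-107,0,0],[0,0,31,33,-127,0,0],[0,0,37,44,-146,0,0],[0,0,43,56,-164,0,0],[0,0,49,71,-181,0,0],[0,0,49,71,-181,0,0],[0,0,49,71,-181,0,0]]'
python3 - <<'E'
from h import *
s=readout.observe();q=s["ee_rot"];a=np.degrees(2*np.arctan2(q[2],q[1]))-90
print(a)
im=viewer.get_image("wrist"); C=cam("wrist",s); save("w5.png",im)
for m in models.masks_of("wrist","lid"):
    p=m["pixels"]; c=max(cv2.findContours(p.astype(np.uint8),0,2)[0],key=cv2.contourArea)
    b=cv2.approxPolyDP(c,4,True)[:,0]
    print(round(m["score"],2),np.c_[b,(1000*w(C,b,.083)[:,:2]).round()].astype(int).tolist())
p0=s["position"][:2]
for th in [12,8,4,2,0]:
    f=np.radians(7.5-th);c,n=np.cos(f),np.sin(f);X,Y=-138.5,-160
    P=np.array([637+c*X-n*Y,86+n*X+c*Y]);print(th,(P-1000*p0).round(0),round(7.5-th-a,1))
E
```

```text
clock: 8.93
position: [0.4872, -0.0637, 0.0833]
ee_rot: [0.001, 0.734, 0.679, 0.001]
ft_force: [0.3, 0.3, 0.0]
width: 0.0004
grip_force: 0.0
-4.424260312354832
0.64 [[284, 0, 511, 59], [281, 239, 504, -53], [332, 240, 531, -56], [350, 266, 541, -73], [469, 266, 607, -78], [480, 238, 611, -61], [511, 243, 628, -65], [511, 0, 609, 51]]
12 [-1.  1.] -0.1
8 [10. -9.] 3.9
4 [ 21. -18.] 7.9
2 [ 27. -23.] 9.9
0 [ 33. -27.] 11.9
```

View pics/w5.png

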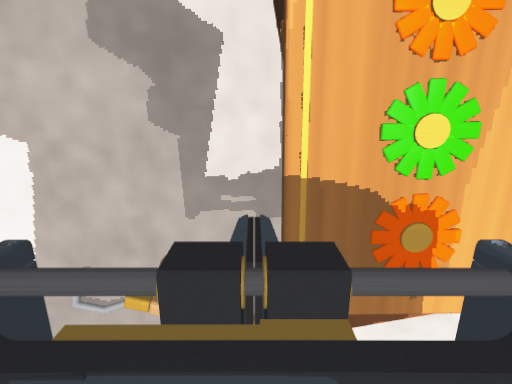

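The lid's edge runs down pixel column ~283 with the finger against it; it is about 11° from shut. I push on slowly to the box side.

```bash
python3 -m handwheel '[[0,0,4,10,-9,0,0],[0,0,6,15,-14,0,0],[0,0,8,21,-18,0,0],[0,0,10,27,-23,0,0],[0,0,11,30,-25,0,0],[0,0,12,32,-27,0,0],[0,0,12,32,-27,0,0],[0,0,12,32,-27,0,0]]'
cat > lid.py <<'E'
from h import *
s=readout.observe()
im=viewer.get_image("wrist"); C=cam("wrist",s); save("w6.png",im); viewer.get_image("top")
for n,CC in(("wrist",C),("top",cam("top"))):
  for m in models.masks_of(n,"lid")[:1]:
    p=m["pixels"]; c=max(cv2.findContours(p.astype(np.uint8),0,2)[0],key=cv2.contourArea)
    b=cv2.approxPolyDP(c,3,True)[:,0]
    print(n,round(m["score"],2),np.c_[b,(1000*w(CC,b,.083)[:,:2]).round()].astype(int).tolist())
    r=cv2.minAreaRect((1000*w(CC,c[:,0],.083)[:,:2]).astype(np.float32)); print(r)
E
python3 lid.py
```

```text
clock: 9.7
position: [0.5173, -0.0891, 0.082]
ee_rot: [-0.0, 0.658, 0.753, 0.0]
ft_force: [-0.4, -0.1, -0.5]
width: 0.0
grip_force: 0.0
wrist 0.86 [[289, 0, 517, 36], [276, 217, 527, -63], [278, 239, 530, -75], [333, 240, 559, -72], [351, 266, 572, -86], [468, 266, 635, -77], [478, 239, 635, -61], [499, 237, 646, -58], [511, 242, 653, -60], [511, 0, 611, 48]]
((584.4119262695312, -19.754867553710938), (125.68067169189453, 127.70999908447266), 7.539121627807617)
top 0.81 [[279, 143, 662, -109], [222, 147, 652, 97], [227, 184, 517, 81], [247, 183, 519, 9], [257, 148, 646, -29], [264, 146, 652, -55], [279, 152, 629, -108]]
((591.7435302734375, -9.225578308105469), (141.10897827148438, 217.72337341308594), 5.782200336456299)
```

```bash
python3 -m handwheel '[[0,0,0,1,0,0,0],[0,0,0,2,0,0,0],[0,0,0,2,0,0,0],[0,0,0,2,0,0,0]]';  python3 -m handwheel '[[0,0,0,1,0,0,0],[0,0,0,1.5,0,0,0],[0,0,0,1.5,0,0,0],[0,0,0,1.5,0,0,0]]'
```

```text
clock: 10.23
position: [0.5195, -0.0894, 0.0819]
ee_rot: [-0.0, 0.658, 0.753, -0.0]
ft_force: [-1.8, -0.6, 1.2]
width: 0.0004
grip_force: 0.4
clock: 10.57
position: [0.5211, -0.0894, 0.0819]
ee_rot: [0.0, 0.658, 0.753, 0.0]
ft_force: [-1.4, 0.4, -0.9]
width: 0.0004
grip_force: 0.5
```

```bash
python3 -m handwheel '[[0,0,0,1,0,0,0],[0,0,0,1,0,0,0],[0,0,0,1,0,0,0]]'
python3 -m handwheel '[[0,0,0,-20,-2,0,0],[0,0,0,-40,-5,20,0],[0,0,0,-60,-8,60,0],[0,0,0,-60,-8,100,0],[0,0,0,-60,-8,140,0],[0,0,-12,-60,20,170,0],[0,0,-12,-60,40,190,0],[0,0,-12,-60,60,190,0],[0,0,-12,-60,60,190,0],[0,0,-12,-60,60,190,0]]'; python3 lid.py
```

```text
clock: 10.82
position: [0.5221, -0.0894, 0.0819]
ee_rot: [0.0, 0.658, 0.753, 0.0]
ft_force: [-0.2, -0.3, 0.0]
width: 0.0003
grip_force: 0.4
clock: 11.65
position: [0.4621, -0.0287, 0.2722]
ee_rot: [0.0, 0.732, 0.681, 0.0]
ft_force: [-0.3, -0.7, -0.9]
width: 0.0005
grip_force: 0.0
wrist 0.68 [[428, 44, 651, 100], [293, 74, 513, 82], [319, 240, 538, -109], [333, 240, 555, -110], [339, 247, 562, -120], [435, 229, 677, -105]]
((594.435546875, -11.060508728027344), (141.7780303955078, 210.02772521972656), 7.12338924407959)
top 0.8 [[278, 144, 659, -106], [264, 142, 667, -55], [224, 148, 648, 90], [224, 164, 590, 91], [236, 157, 614, 47], [280, 166, 578, -111]]
((624.0718994140625, -10.599998474121094), (209.58534240722656, 87.69474029541016), 88.93582916259766)
```

View pics/w6.png

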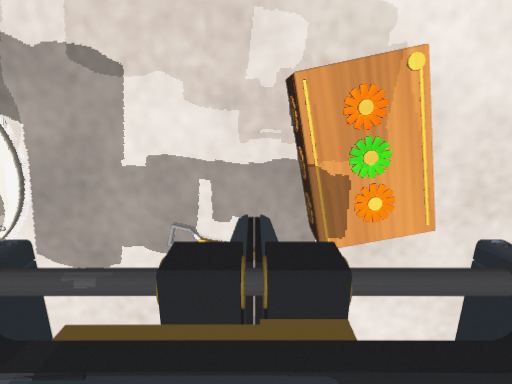

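The lid appears squarely shut, corners at (428,44), (293,74) and (435,229), but I want a check of its -x edge against the box side from in front.

```bash
python3 -m handwheel '[[0,0,-78,-20,15,10,0],[0,0,-78,-20,15,10,0],[0,0,-78,-20,15,10,0],[0,0,-78,-20,15,10,0],[0,0,-78,-20,15,10,0],[0,0,-78,-20,15,10,0],[0,0,-78,-20,15,10,0],[0,0,-78,-20,15,10,0],[0,0,-78,-20,15,10,0],[0,0,-78,-20,15,10,0],[0,0,-78,-20,15,10,0],[0,0,-78,-20,15,10,0]]'
sed -i 's/w6/w7/' lid.py; python3 lid.py
python3 - <<'E'
from h import *
im=cv2.imread("pics/w7.png"); cv2.imwrite("pics/w7c.png",cv2.resize(im[0:250,100:420],None,fx=2.4,fy=2.4,interpolation=cv2.INTER_CUBIC))
E
```

```text
clock: 12.85
position: [0.442, -0.015, 0.2815]
ee_rot: [-0.0, 0.998, 0.064, -0.0]
ft_force: [-0.5, 0.1, 0.2]
width: 0.0001
grip_force: 0.0
wrist 0.79 [[167, 0, 614, 96], [175, 104, 515, 82], [362, 104, 541, -122], [374, 0, 641, -111]]
((576.4650268554688, -13.707054138183594), (102.2669906616211, 209.79481506347656), 7.318108081817627)
top 0.79 [[283, 173, 553, -121], [277, 141, 670, -102], [223, 148, 648, 94], [225, 165, 586, 87]]
((604.7460327148438, -13.595466613769531), (123.6301040649414, 210.48252868652344), 4.5578203201293945)
```

View pics/w7c.png

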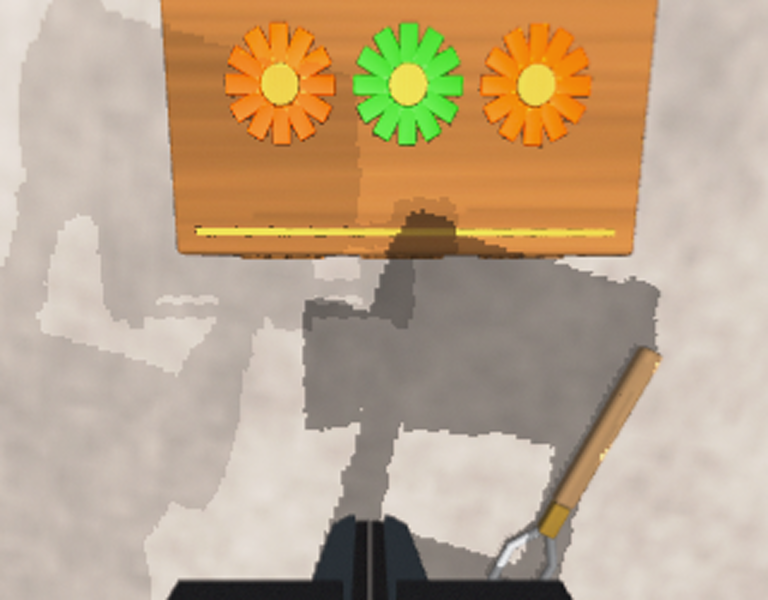

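Run:
```python
from h import *
# w4 tool pose known from that step; box rim z=.07
s4=dict(position=[.51616,.00405,.20710],ee_rot=[-.001,.998,.065,-.002]); C4=cam("wrist",s4); C7=cam("wrist")
def edge(f,cols,lo,hi,C,z,sgn):
    g=cv2.GaussianBlur(cv2.imread("pics/"+f,0).astype(float),(0,0),1)
    P=[]
    for x in cols:
        d=sgn*np.diff(g[lo:hi,x]); i=d.argmax(); P.append((x,lo+i+.5))
    W=w(C,P,z)*1000; k=np.ones(len(W),bool)
    for _ in range(4):
        a,b=np.polyfit(W[k,1],W[k,0],1); r=W[:,0]-a*W[:,1]-b; k=abs(r)<max(1.,1.5*np.median(abs(r)))
    print(f,z,"yaw",np.degrees(np.arctan(-a)).round(2),"x at y=-50",(a*-50+b).round(1),"y=-100",(b-100*a).round(1),k.sum(),"/",len(k),np.std(r[k]).round(2))
edge("w4.png",range(215,400,2),15,40,C4,.07,-1)
edge("w4.png",range(300,385,1),172,200,C4,.07,1)
edge("w7.png",range(182,358,2),95,125,C7,.083,1)
edge("w7.png",range(182,358,2),95,125,C7,.071,1)
```

```text
w4.png 0.07 yaw 7.39 x at y=-50 671.1 y=-100 677.6 93 / 93 0.02
w4.png 0.07 yaw 17.87 x at y=-50 519.7 y=-100 535.8 58 / 85 1.85
w7.png 0.083 yaw 7.97 x at y=-50 529.0 y=-100 536.0 78 / 88 0.51
w7.png 0.071 yaw 7.97 x at y=-50 529.0 y=-100 536.0 78 / 88 0.53
```

Run:
```python
from h import *
im=cv2.imread("pics/w7.png").astype(int); C=cam("wrist")
m=(im[:,:,2]>170)&(im[:,:,1]>150)&(im[:,:,0]<110); m[:88]=0; m[105:]=0; m[:,:178]=0;m[:,362:]=0
ys,xs=np.nonzero(m); W=w(C,np.c_[xs,ys],.083)*1000; a,b=np.polyfit(W[:,1],W[:,0],1); print("strip",len(xs),np.degrees(np.arctan(-a)))
# same in w4 on the far/near rim as camera check: side edge of box & divider
g=cv2.GaussianBlur(cv2.imread("pics/w7.png",0).astype(float),(0,0),.8)
for lo,hi,s in((160,185,1),(350,380,1)):
    P=[]
    for y in range(5,95,2):
        d=abs(np.diff(g[y,lo:hi])); P.append((lo+d.argmax()+.5,y))
    W=w(C,P,.083)*1000; k=np.ones(len(W),bool)
    for _ in range(4):
        a,b=np.polyfit(W[k,0],W[k,1],1); r=W[:,1]-a*W[:,0]-b;k=abs(r)<max(.7,2*np.median(abs(r)))
    print("side",np.degrees(np.arctan(a)),k.sum(),r[k].std())
```

```text
strip 524 7.630029892452309
side 7.603987759211587 45 0.30772874606413136
side 7.616840725059515 45 0.31435666651636757
```

Lid yaw is 7.6° and box yaw 7.4°, so the lid is square. The gripper is clear, so I hand in.

```bash
python3 -c "
from plant import workorder
print(workorder.sign_off())"
```

```text
the job is handed in; nothing more can be done
None
```

I handed the job in with the stamp standing handle-up in the empty compartment and the lid shut to within about 0.2° of square; the judge's result was not shown.

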